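Turn the spice carousel to its empty bay and put the fallen jar back

ROBOT

A 6-joint arm with a two-finger parallel gripper is mounted at the origin on a cart in front of the work surface, level with it; the furniture and walls round the work are solid. World frame = base frame: x ahead of the robot, y to its left, z up, the work surface at z = 0. Lengths are in mm, angles in rad, forces in N, time in s.
With the tool pointing down it reaches from about 300 to 775 mm from the base axis. Payload 14.6 kg.
Tool frame: the origin (TCP) lies between the finger pads; the fingertips stand 17 mm ahead of it and the grasp point (between the pads) lies 2 mm behind it (manip.tip_reach is the distance from the TCP to the fingertips, in mm); z points along the fingers, y is the line along which they close (so a half turn about z gives the same grasp; the last joint's range is limited). The gripper opens to 94 mm and grips with 3 to 60 N. Pads are 16 mm wide; open, the fingers measure 119 mm over their backs; the gripper's body (75 mm by 177 mm) begins 78 mm behind the grasp point.
Start: joints at [1.089, 0.3, 1.521, -0, 1.321, -0.067], TCP at [221.65, 503.349, 222.446] pointing down, gripper open.
Joint ranges: [-3.03, 3.03], [-0.79, 2.21], [0.23, 2.52], [-1.04, 4.18], [0, 3.07], [-2.55, 2.55]. Speed limits (rad/s): [2.22, 2.22, 2.57, 3.14, 3.14, 3.14].

INTERFACE

Orientations are given as [roll, pitch, yaw] about the fixed x, y, z axes, in that order (R = Rz(yaw) Ry(pitch) Rx(roll)).
In Python, from cell import manip, viewer gives the robot as it stands.
- The arm moves only by the tool apply_moves, never from a script. Its argument "moves" is a list of rows, each a list of 3 entries, a list of its own where there are three numbers: the shift along the tool's x, y, z each as a share of 0.25 m, from -1 to 1, then the turn, a rotation vector about the tool's x, y, z each as a share of pi rad, from -1 to 1, then the closure, from 0 (fully open) to 1 (shut). In form: [[[dx, dy, dz], [wx, wy, wz], grip], ...]. A call has 1 to 12 rows; each row is the pose to reach, as a shift and turn from the pose commanded when the call began, along the tool's axes at that moment, turning the shorter way round; what a row does not reach only later rows make up. A row lasts 1/12 s, in which the tool goes at most 41.7 mm and 7.16 degrees, less where a joint would pass 70% of its speed; a pose out of reach is approached as far as the arm can. A call with a number of a shift or a turn outside -1 to 1 is refused whole. A call with a gripper value outside its range is refused whole. The fingers move at their own pace and stop on an object; "squeeze" is the grip in N (left out, the last holds). Time passes only in rows, so rows that repeat a pose let the fingers close. It gives the time, the measured TCP pose, the force, the opening and the grip force at its end, in the units of the state.
- manip.read_state(): the state, without advancing time (a new reading comes with each control period).
- viewer.camera(name): name is "scene" or "top"; returns the picture (384x512x3 uint8, blue, green, red); there is no depth.
- viewer.camera_info(name): a dict with "camera_matrix" (3x3 intrinsics, pixels), "k1" (the pictures are not rectified: a ray, as slopes to the right and down, at radius r is drawn at 1 + k1 r^2 times it, then the intrinsics apply), "R" (3x3) and "t" (3): a world point X has camera coordinates R X + t. Camera axes: x right, y down, z forward; pixel columns grow to the right and rows downward; lengths in mm; the calibration is good to about 2 mm. A picture is of the moment at which its call begins. camera_info takes no time and is no camera call.
- manip.sign_off(): hands the job in; it is judged then, once.
The state is a dict: "clock": time; "joints": joint angles; "qd": joint speeds; "effort": joint torques, N m; "eef_pos": TCP position; "eef_rot": TCP orientation; "wrist_force": force on the tool from outside, world axes, zero at the start; "moment": the same for the moment, N m; "finger_gap": finger opening in mm; "finger_force": force on a finger pad.
Only numpy, scipy, OpenCV 4.12 (cv2) and the standard library are available. Lean on these libraries where they do the work, as an engineer would, in place of code of your own. Each camera call takes 0.05 s, during which the arm holds its last target. There are 200 camera calls.

TASK

First turn the spice carousel gently by pushing the posts on its rim until its empty bay faces the front, in line with the pointer on its foot. Next stand the fallen spice jar upright on the worktop and let go of it. Then pick it up again and set it down gently, upright, in the middle of the empty bay, which must still face the front at the end; leave the mug, the food tub and the bowl where they are.

Things in the scene. Friction and masses are not known exactly. Their poses are not given: they have to be found in the camera images.
- carousel: Carousel's fixed foot, a dark steel disc 210 mm wide on the worktop. Origin: centre of its underside, on the vertical turning axis. Its own -x axis is the front, marked by a flat steel pointer, 14 mm wide and 8 mm high, with a 20 mm round end 12 mm high at 160 mm from the axis. On the foot turns a round wooden turntable, 300 mm across, floor 30 mm above the worktop, lip 8 mm high at its edge.
- post_a (a point): Centre of the ball head of the post next to the empty bay on its counter-clockwise side seen from above. Five equal steel posts, 72 degrees apart, stand on the turntable's rim 135 mm from the axis, at the outer ends of the low partitions between bays, so 36 degrees to either side of each bay's middle. Post 14 mm thick, ball 18 mm, its centre 96 mm and top 105 mm above the worktop.
- hub_top (a point): Top of the steel hub knob on the turning axis, 100 mm above the worktop; 30 mm wide at its head, 40 mm at its foot. Round it lie five equal bays between partitions 16 mm high (4 mm thick, 22 to 128 mm from the axis). Counter-clockwise from the empty bay they hold, fixed: a garlic bulb (56 mm), two white-capped spice jars (47 mm thick, tops 128 mm above the worktop), a tin (75 mm, top 88 mm).
- turntable (a joint): Angle of the turntable on its foot in rad, counter-clockwise seen from above positive. At 0, and at one full turn (6.28), the empty bay faces the front. It turns freely both ways between -7 and 7, and is stiff: it takes about 2 N at a post to turn and stops where it is left.
- empty_bay (a point): Middle of the empty bay's floor, 90 mm from the axis, 30 mm above the worktop; it turns with the turntable. Its own -x axis points outward from the axis.
- front_place (a point): Fixed point at the carousel's front, 90 mm from the axis along the foot's -x axis, 30 mm above the worktop: where the middle of the empty bay must come to lie.
- jar: Fallen spice jar with a yellow cap, about 0.11 kg, 100 mm tall, balance point about 52 mm from its foot, body 44 mm square, round cap 44 mm across from 80 to 100 mm above the foot. Origin: centre of its foot; own +z runs from foot to cap. Lies on a flat side, cap to the robot's left, middle line 22 mm above the worktop. Let go with its foot down, leaning under 10 degrees, it rights itself.
- mug: Loose white mug, 89 mm across without its handle, 98 mm high, standing on the worktop; origin at the centre of its underside. To be left alone.
- tub: Loose food tub with a closed lid, 89 x 119 x 56 mm, standing on the worktop; origin at the centre of its underside. To be left alone.
- bowl: Loose small white bowl, 114 mm across and 51 mm high, standing on the worktop; origin at the centre of its underside. To be left alone.

How it is judged (in metres and radians):
On the way, in this order (a step that is already met when the one before it is completed fails the run):
1. the empty bay has been turned to the front (its middle within 12 mm of the front place) and the turntable is at rest (horizontal distance between empty_bay and front_place below 0.012 m and velocity of joint turntable between -0.05 and 0.05 rad/s), for 0.3 s.
2. the jar stands upright on the worktop, released and at rest (angle between jar's own z axis and vertical below 0.08 rad and height (world z) of jar below 0.008 m and contact force between the fingers and jar below 0.05 N and linear speed of jar below 0.03 m/s), for 0.3 s.
At the end, for the whole second after the job is handed in: The middle of the empty bay lies within 12 mm of the front place with the turntable at rest, and the jar stands upright (within 4.5 degrees) on the bay's floor, its foot's centre within 18 mm of the bay's middle, released and at rest (all of step 1 and horizontal distance between jar and empty_bay below 0.018 m and angle between jar's own z axis and vertical below 0.08 rad and height (world z) of jar between 0.026 and 0.036 m and linear speed of jar below 0.02 m/s and contact force between the fingers and jar below 0.05 N); the robot touches nothing.
It fails at once if the turntable is spun faster than 3 rad/s (velocity of joint turntable above 3 rad/s or velocity of joint turntable below -3 rad/s).
It fails at once if the jar is pressed or dropped on the carousel with more than 30 N (contact force between jar and carousel above 30 N).
It fails at once if the white mug is moved more than 30 mm (distance of mug from where it was at the start of the episode above 0.03 m).
It fails at once if the food tub is moved more than 30 mm (distance of tub from where it was at the start of the episode above 0.03 m).
It fails at once if the white bowl is moved more than 30 mm (distance of bowl from where it was at the start of the episode above 0.03 m).
It also fails if it takes over 72 s, if anything falls off the work surface, if the arm or the gripper's body presses on something with over 40 N, if the wrist force passes 120 N, or if a joint passes its speed limit or range.

## Working session

There is one attempt and no reset: what is moved stays moved. The work goes in short steps, Python scripts to look and compute and a tool call to move; the robot and the scene stay as the last step left them, time stands still between calls to the robot, and variables do not carry over. Pictures are saved under pics/ and viewed, at most 10 in all, crops included, and the job is handed in when it is done.

Besides the shell and the picture viewer there is one more tool, called after "Request:" as name([rows], argument=value, ...), one row to a line, values as JSON. apply_moves: Moves the arm, as the interface text tells. Shift numbers are shares of 0.25 m and turn numbers shares of pi rad, none past 1 either way. Its arguments: {"type":"object","properties":{"moves":{"type":"array"},"squeeze":{"type":"number"}},"required":["moves"]}

```bash
ls; mkdir -p pics
cat > h.py <<'E'
import numpy as np, cv2
from cell import manip, viewer
def px2ray(name,u,v):
    c=viewer.camera_info(name);K=np.array(c["camera_matrix"]);R=np.array(c["R"]);t=np.array(c["t"])
    d=np.array([(u-K[0,2])/K[0,0],(v-K[1,2])/K[1,1]]);s=d.copy()
    for _ in range(30): s=d/(1+c["k1"]*(s@s))
    return -R.T@t, R.T@np.array([s[0],s[1],1])
def onz(name,u,v,z):
    o,d=px2ray(name,u,v); return o+d*(z-o[2])/d[2]
def proj(name,X):
    c=viewer.camera_info(name);K=np.array(c["camera_matrix"])
    p=np.array(c["R"])@np.array(X,float)+np.array(c["t"]);s=p[:2]/p[2];s=s*(1+c["k1"]*(s@s))
    return K[0,0]*s[0]+K[0,2],K[1,1]*s[1]+K[1,2]
E
python3 - <<'E'
from h import *
for n in("scene","top"):
    im=viewer.camera(n);cv2.imwrite(f"pics/{n}0.png",im)
    print(n,px2ray(n,256,192))
print(manip.read_state())
E
```

```text
pics
scene (array([ 653.82437197, 1208.08730672,  999.35376094]), array([-0.08872135, -0.77974204, -0.61990962]))
top (array([-809.07293633, -266.17571946, 1819.72793334]), array([ 0.60393424,  0.13185315, -0.78611103]))
{'clock': 0.1, 'joints': array([ 1.08937759e+00,  3.00400780e-01,  1.52150520e+00, -2.12347235e-05,
        1.32069327e+00, -6.65683179e-02]), 'qd': array([-0.00026114, -0.00111578, -0.00124982,  0.00132705, -0.00128386,
        0.00090909]), 'effort': array([-7.55140377e-05, -5.32656884e+01, -3.53276610e+01,  7.09116552e-02,
        2.35636916e-02, -1.14385380e-04]), 'eef_pos': array([221.5725132 , 503.16293067, 221.9569935 ]), 'eef_rot': array([-3.14058692e+00, -4.64346627e-05,  2.72674748e+00]), 'wrist_force': array([-1.01564416, -0.54185667,  0.18015805]), 'moment': array([-0.02332464, -0.01914177, -0.04530545]), 'finger_force': 0.0, 'finger_gap': 93.98354254385691}
```

View pics/scene0.png

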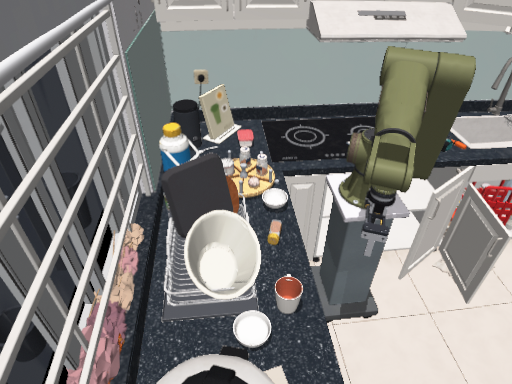

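View pics/top0.png

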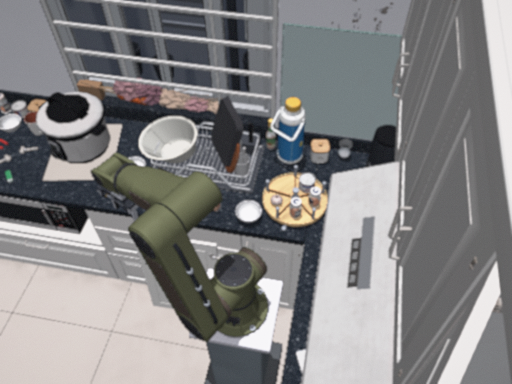

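The scene view shows the carousel near (248,178), the fallen jar at (275,231), a bowl at (275,198) and the mug at (288,292). The top view shows the carousel at (295,198), with the arm hiding the jar. I'll enlarge crops of the carousel and the jar.

Run:
```python
from h import *
s=cv2.imread("pics/scene0.png");t=cv2.imread("pics/top0.png")
cv2.imwrite("pics/c1.png",np.hstack([cv2.resize(s[135:260,205:305],None,fx=4.8,fy=4.8,interpolation=cv2.INTER_CUBIC)[:, :400*480//400]]))
a=cv2.resize(s[135:255,205:305],(500,600),interpolation=cv2.INTER_CUBIC)
cv2.imwrite("pics/c1.png",a)
cv2.imwrite("pics/c2.png",cv2.resize(t[160:240,225:335],(770,560),interpolation=cv2.INTER_CUBIC))
print("hub",onz("scene",247,178,30),onz("top",295,199,30))
print("jar",onz("scene",275,231,22),"bowl",onz("scene",275,198,25),"mug",onz("scene",288,292,50),"bowl2",onz("scene",252,329,25))
```

```text
hub [ 545.94785615 -122.12395021   30.        ] [ 559.66856586 -150.40800281   30.        ]
jar [465.96509166 235.20557444  22.        ] bowl [435.23594561  33.74684227  25.        ] mug [471.63456823 544.31696993  50.        ] bowl2 [599.23704086 646.8911774   25.        ]
```

View pics/c1.png

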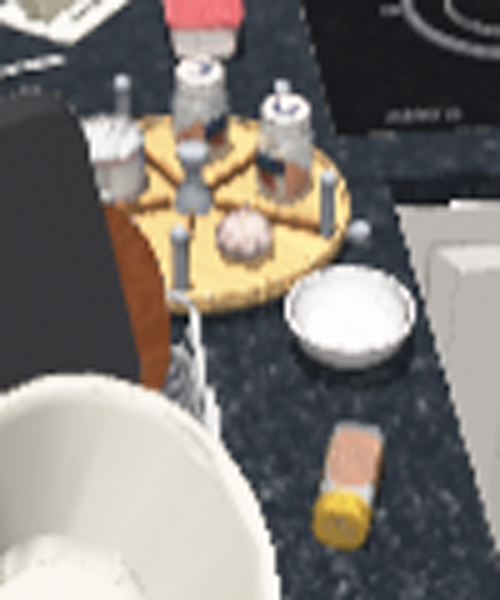

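View pics/c2.png

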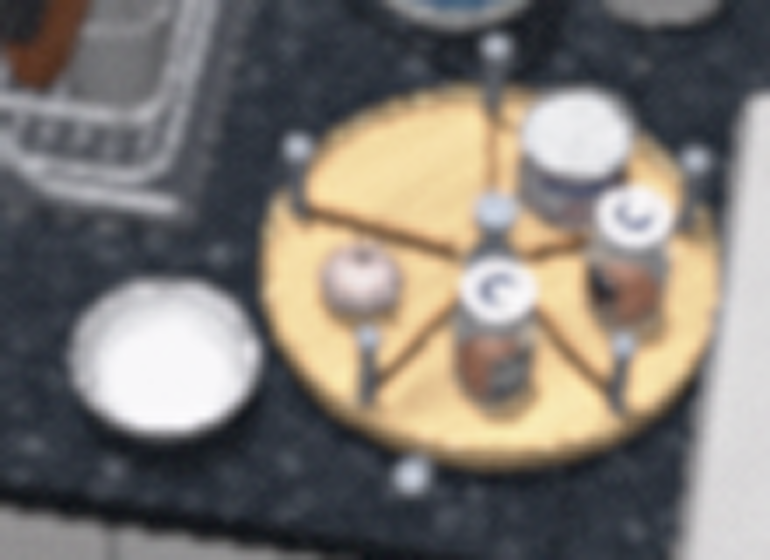

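The crop scale is 7 for the top view. In that crop I read:

| Feature | Position in crop |
|---|---|
| Hub knob | (494,211) |
| Ball heads | (496,47), (297,148), (368,337), (623,345), (695,160) |
| Pointer's round end | (411,474) |
| Empty bay | between (297,148), which is post_a, and (496,47) |

In the scene crop (scale 5), the jar's cap is at (342,520), its foot end is near (357,428), and the hub is at (193,150).

Run:
```python
from h import *
T=lambda x,y:((x+.5)/7+225-.5,(y+.5)/7+160-.5)
S=lambda x,y:((x+.5)/5+205-.5,(y+.5)/5+135-.5)
b=np.array([onz("top",*T(*p),96) for p in[(297,148),(368,337),(623,345),(695,160),(496,47)]])[:,:2]
hub=onz("top",*T(494,211),92)[:2]; ptr=onz("top",*T(411,474),12)[:2]
c=b.mean(0);
bs=np.array([onz("scene",*S(*p),96) for p in[(179,236),(327,178)]])[:,:2]
print("c",c,"hub",hub,"r",np.linalg.norm(b-c,axis=1),"\nballs",b,"scene balls",bs)
f=ptr-c;print("ptr",ptr,np.linalg.norm(f),"ptr scene",onz("scene",*S(360,230),12),"hub scene",onz("scene",*S(192,148),95))
fa=np.degrees(np.arctan2(f[1],f[0]));pa=np.degrees(np.arctan2(*(b-c).T[::-1]))
bay=[(pa[i]+d)for i,d in enumerate([-36,-108,-180,-252,-324])]
print("front",fa,"posts",pa,"bay",np.array(bay)%360)
# colours: jar in scene
im=cv2.imread("pics/scene0.png");h=cv2.cvtColor(im,cv2.COLOR_BGR2HSV)
m=cv2.inRange(h,(20,120,100),(32,255,255));m[:215]=0;m[250:]=0;m[:,:260]=0;m[:,295:]=0
ys,xs=np.nonzero(m);print("yellow",xs.mean(),ys.mean(),len(xs),xs.min(),xs.max(),ys.min(),ys.max())
print("cap",onz("scene",xs.mean(),ys.mean(),24))
for p in[(333,425),(383,428),(372,494),(325,490),(327,545),(357,545)]:print(p,onz("scene",*S(*p),44 if p[1]<500 else 0))
# bowl
m=cv2.inRange(h,(0,0,150),(180,60,255));m[:186]=0;m[212:]=0;m[:,:261]=0;m[:,290:]=0
ys,xs=np.nonzero(m);print("bowl",xs.mean(),ys.mean(),onz("scene",xs.mean(),ys.mean(),35))
print("bowl top",onz("top",*T(165,350),35))
```

```text
c [ 566.89861948 -147.52370957] hub [ 564.48587099 -147.12269336] r [135.92663052 135.1381511  134.79822607 135.897469   134.3906103 ] 
balls [[ 588.9669684   -13.40049436]
 [ 446.95963877  -85.25846415]
 [ 470.99455524 -242.24948333]
 [ 627.75622143 -269.03286299]
 [ 699.81571358 -127.67724303]] scene balls [[584.3958936   -6.39433304]
 [443.47129991 -81.3337805 ]]
ptr [ 406.8304808  -121.90747047] 162.1049065526532 ptr scene [ 404.6970903  -111.41752069   12.        ] hub scene [ 562.11833717 -144.26037466   95.        ]
front 170.90786044530216 posts [  80.65639283  152.56432225 -135.35414295  -63.39609803    8.49235697] bay [44.65639283 44.56432225 44.64585705 44.60390197 44.49235697]
yellow 272.7865168539326 238.38202247191012 89 268 278 233 244
cap [481.01388852 276.33121756  24.        ]
(333, 425) [475.61598755 191.20700099  44.        ]
(383, 428) [436.02962583 198.91228132  44.        ]
(372, 494) [456.80836751 271.678914    44.        ]
(325, 490) [492.30348909 263.56942934  44.        ]
(327, 545) [491.72383306 280.15584952   0.        ]
(357, 545) [468.37783188 282.63324992   0.        ]
bowl 274.9872773536896 196.3587786259542 [435.80028682  34.47686453  35.        ]
bowl top [456.30378225  48.01634636  35.        ]
```

Run:
```python
from h import *
T=lambda x,y:((x+.5)/7+225-.5,(y+.5)/7+160-.5)
S=lambda x,y:((x+.5)/5+205-.5,(y+.5)/5+135-.5)
def tri(ps,pt):
    o,d=px2ray("scene",*ps);q,e=px2ray("top",*pt)
    d/=np.linalg.norm(d);e/=np.linalg.norm(e)
    a=np.linalg.lstsq(np.c_[d,-e],q-o,rcond=None)[0];x,y=o+a[0]*d,q+a[1]*e
    return ((x+y)/2).round(),np.linalg.norm(x-y).round()
print("rack corner",tri(S(182,295),T(183,207)))
print("pan top edge",tri((218,156),(239,124)),tri((218,156),(237,118)))
print("pan brown low",tri((238,212),(237,168)))
for z in(0,50,100,150,200):print(z,onz("top",*T(183,207),z)[:2].round(),onz("scene",218,156,z)[:2].round(),onz("scene",232,195,z)[:2].round(),onz("top",241,135,z)[:2].round())
```

```text
rack corner (array([573.,  50.,  61.]), np.float64(34.0))
pan top edge (array([678., 133., 330.]), np.float64(19.0)) (array([684., 147., 346.]), np.float64(37.0))
pan brown low (array([624., 150.,  82.]), np.float64(46.0))
0 [601.  67.] [ 679. -378.] [623. -38.] [944. 191.]
50 [562.  58.] [ 678. -299.] [624.  24.] [896. 178.]
100 [524.  49.] [ 677. -220.] [626.  87.] [848. 166.]
150 [485.  40.] [ 676. -140.] [627. 149.] [800. 153.]
200 [446.  31.] [674. -61.] [629. 211.] [752. 140.]
```

Request:
apply_moves([
  [[-0.8,-0.8,0],[0,0,0.3],1],
  [[-0.8,-0.8,0],[0,0,0.3],1],
  [[-0.8,-0.8,0],[0,0,0.3],1],
  [[-0.8,-0.8,0],[0,0,0.3],1],
  [[-0.8,-0.8,0],[0,0,0.3],1],
  [[-0.8,-0.8,0],[0,0,0.3],1],
  [[-0.8,-0.8,0],[0,0,0.3],1],
  [[-0.8,-0.8,0],[0,0,0.3],1],
  [[-0.8,-0.8,0],[0,0,0.3],1],
  [[-0.8,-0.8,0],[0,0,0.3],1],
])

```text
clock: 0.93
eef_pos: [324.1, 239.8, 222.4]
eef_rot: [-3.142, -0.0, 1.786]
wrist_force: [0.1, 0.4, 0.7]
finger_gap: 30.9
finger_force: 0.0
```

```bash
cat >> h.py <<'E'
from scipy.spatial.transform import Rotation as Ro
def rel(P,yaw=None,R=None):
    "shares for world target P (mm); optional world yaw (deg) tool-down, or R"
    s=manip.read_state();R0=Ro.from_euler("xyz",s["eef_rot"])
    d=R0.inv().apply(np.array(P,float)-s["eef_pos"])/250
    if yaw is not None: R=Ro.from_euler("xyz",[180,0,yaw],degrees=True)
    w=(R0.inv()*R).as_rotvec()/np.pi if R is not None else np.zeros(3)
    return d.round(3).tolist(),w.round(3).tolist()
def st():
    s=manip.read_state();print({k:np.round(s[k],3).tolist() for k in("clock","joints","eef_pos","eef_rot","wrist_force","finger_gap","finger_force")})
E
python3 - <<'E'
from h import *
st()
for P in[(430,-20,222),(560,-20,222),(621,-26,222),(621,-26,79)]:print(P,rel(P,102))
E
```

```text
{'clock': 0.933, 'joints': [0.546, -0.035, 1.901, 0.0, 1.276, 0.331], 'eef_pos': [324.08, 239.751, 222.417], 'eef_rot': [-3.142, -0.0, 1.786], 'wrist_force': [0.051, 0.352, 0.674], 'finger_gap': 30.912, 'finger_force': 0.0}
(430, -20, 222) ([-1.106, 0.192, 0.002], [-0.0, -0.0, 0.002])
(560, -20, 222) ([-1.217, 0.7, 0.002], [-0.0, -0.0, 0.002])
(621, -26, 222) ([-1.292, 0.933, 0.001], [-0.0, -0.0, 0.002])
(621, -26, 79) ([-1.292, 0.933, 0.573], [-0.0, -0.0, 0.002])
```

Request:
apply_moves([
  [[-1,0.15,0],[0,0,0],1],
  [[-1,0.15,0],[0,0,0],1],
  [[-1,0.15,0],[0,0,0],1],
  [[-1,0.15,0],[0,0,0],1],
  [[-1,0.15,0],[0,0,0],1],
  [[-1,0.15,0],[0,0,0],1],
  [[-1,0.15,0],[0,0,0],1],
  [[-1,0.15,0],[0,0,0],1],
])

```text
clock: 1.6
eef_pos: [414.1, 2.6, 222.0]
eef_rot: [-3.141, -0.0, 1.785]
wrist_force: [-0.4, 0.4, -0.9]
finger_gap: 0.4
finger_force: 0.0
```

Request:
apply_moves([
  [[-0.29,0.4,0],[0,0,0],1],
  [[-0.29,0.4,0],[0,0,0],1],
  [[-0.29,0.4,0],[0,0,0],1],
  [[-0.29,0.4,0],[0,0,0],1],
  [[-0.29,0.78,0],[0,0,0],1],
  [[-0.29,0.78,0],[0,0,0],1],
  [[-0.29,0.78,0],[0,0,0],1],
  [[-0.29,0.78,0],[0,0,0],1],
])

```text
clock: 2.27
eef_pos: [621.0, -22.7, 220.9]
eef_rot: [-3.14, -0.001, 1.79]
wrist_force: [-1.1, -0.2, -0.0]
finger_gap: 0.6
finger_force: 0.0
```

Run:
```python
from h import *
st()
C=np.array([565.5,-146])
r=lambda a:(C[0]+133*np.cos(np.radians(a)),C[1]+133*np.sin(np.radians(a)),79)
print(rel(r(66)))
cv2.imwrite("pics/top1.png",cv2.resize(viewer.camera("top")[110:240,200:350],None,fx=4,fy=4))
```

```text
{'clock': 2.267, 'joints': [-0.096, 0.463, 1.301, 0.0, 1.379, -0.314], 'eef_pos': [621.036, -22.669, 220.86], 'eef_rot': [-3.14, -0.001, 1.79], 'wrist_force': [-1.102, -0.157, -0.025], 'finger_gap': 0.56, 'finger_force': 0.0}
([-0.006, -0.006, 0.567], [0.0, 0.0, 0.0])
```

View pics/top1.png

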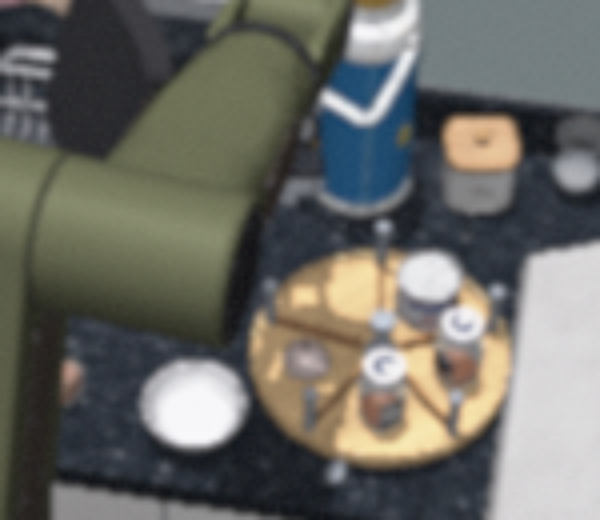

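The top view shows the gripper hidden behind the wrist, with the turntable and the posts unmoved. I'll descend into the empty bay behind post_a.

Request:
apply_moves([
  [[0,-0.01,0.15],[0,0,0],1],
  [[0,-0.01,0.3],[0,0,0],1],
  [[0,-0.01,0.4],[0,0,0],1],
  [[0,-0.01,0.5],[0,0,0],1],
  [[0,-0.01,0.57],[0,0,0],1],
  [[0,-0.01,0.57],[0,0,0],1],
  [[0,-0.01,0.57],[0,0,0],1],
])

```text
clock: 2.9
eef_pos: [616.4, -25.8, 80.4]
eef_rot: [-3.141, -0.0, 1.786]
wrist_force: [0.2, -1.0, 0.9]
finger_gap: 0.6
finger_force: 0.0
```

Run:
```python
from h import *
st()
C=np.array([565.5,-146])
for a in list(range(66,206,5)):print(a,rel((C[0]+133*np.cos(np.radians(a)),C[1]+133*np.sin(np.radians(a)),79))[0])
```

```text
{'clock': 2.9, 'joints': [-0.101, 0.59, 1.452, 0.0, 1.1, -0.316], 'eef_pos': [616.417, -25.828, 80.414], 'eef_rot': [-3.141, -0.0, 1.786], 'wrist_force': [0.159, -0.954, 0.934], 'finger_gap': 0.614, 'finger_force': 0.0}
66 [0.002, 0.014, 0.006]
71 [0.028, -0.025, 0.006]
76 [0.051, -0.066, 0.006]
81 [0.069, -0.108, 0.006]
86 [0.084, -0.152, 0.006]
91 [0.095, -0.197, 0.006]
96 [0.103, -0.243, 0.006]
101 [0.106, -0.289, 0.006]
106 [0.105, -0.336, 0.006]
111 [0.1, -0.382, 0.006]
116 [0.091, -0.427, 0.006]
121 [0.078, -0.472, 0.006]
126 [0.061, -0.515, 0.006]
131 [0.041, -0.557, 0.006]
136 [0.017, -0.597, 0.006]
141 [-0.011, -0.634, 0.006]
146 [-0.041, -0.669, 0.006]
151 [-0.075, -0.701, 0.006]
156 [-0.111, -0.73, 0.006]
161 [-0.15, -0.756, 0.006]
166 [-0.19, -0.778, 0.006]
171 [-0.233, -0.797, 0.006]
176 [-0.277, -0.812, 0.006]
181 [-0.322, -0.823, 0.006]
186 [-0.368, -0.83, 0.006]
191 [-0.414, -0.833, 0.006]
196 [-0.46, -0.832, 0.006]
201 [-0.506, -0.827, 0.006]
```

Request:
apply_moves([
  [[0.028,-0.025,0],[0,0,0],1],
  [[0.051,-0.066,0],[0,0,0],1],
  [[0.069,-0.108,0],[0,0,0],1],
  [[0.084,-0.152,0],[0,0,0],1],
  [[0.095,-0.197,0],[0,0,0],1],
  [[0.103,-0.243,0],[0,0,0],1],
  [[0.106,-0.289,0],[0,0,0],1],
  [[0.105,-0.336,0],[0,0,0],1],
  [[0.1,-0.382,0],[0,0,0],1],
  [[0.091,-0.427,0],[0,0,0],1],
  [[0.078,-0.472,0],[0,0,0],1],
  [[0.061,-0.515,0],[0,0,0],1],
])

```text
clock: 3.9
eef_pos: [488.9, -39.2, 82.5]
eef_rot: [3.137, 0.002, 1.786]
wrist_force: [4.8, -3.0, 0.5]
finger_gap: -0.1
finger_force: 2.3
```

Run:
```python
from h import *
st()
C=np.array([565.5,-146])
p=manip.read_state()["eef_pos"][:2]-C;print(np.degrees(np.arctan2(p[1],p[0])),np.linalg.norm(p))
for a in list(range(126,206,5)):print(a,rel((C[0]+133*np.cos(np.radians(a)),C[1]+133*np.sin(np.radians(a)),79))[0])
im=viewer.camera("scene");cv2.imwrite("pics/s2.png",cv2.resize(im[120:260,200:320],(514,600),interpolation=cv2.INTER_CUBIC))
```

```text
{'clock': 3.9, 'joints': [-0.155, 0.338, 1.83, -0.0, 0.969, -0.369], 'eef_pos': [488.881, -39.163, 82.469], 'eef_rot': [3.137, 0.002, 1.786], 'wrist_force': [4.85, -3.04, 0.51], 'finger_gap': -0.053, 'finger_force': 2.285}
125.6465713996622 131.47149016840044
126 [0.004, -0.006, 0.014]
131 [-0.016, -0.047, 0.014]
136 [-0.04, -0.087, 0.014]
141 [-0.068, -0.124, 0.013]
146 [-0.098, -0.159, 0.013]
151 [-0.132, -0.191, 0.013]
156 [-0.168, -0.22, 0.013]
161 [-0.206, -0.246, 0.013]
166 [-0.247, -0.269, 0.013]
171 [-0.29, -0.287, 0.013]
176 [-0.333, -0.302, 0.013]
181 [-0.379, -0.313, 0.013]
186 [-0.424, -0.32, 0.013]
191 [-0.471, -0.324, 0.013]
196 [-0.517, -0.323, 0.013]
201 [-0.563, -0.318, 0.014]
```

View pics/s2.png

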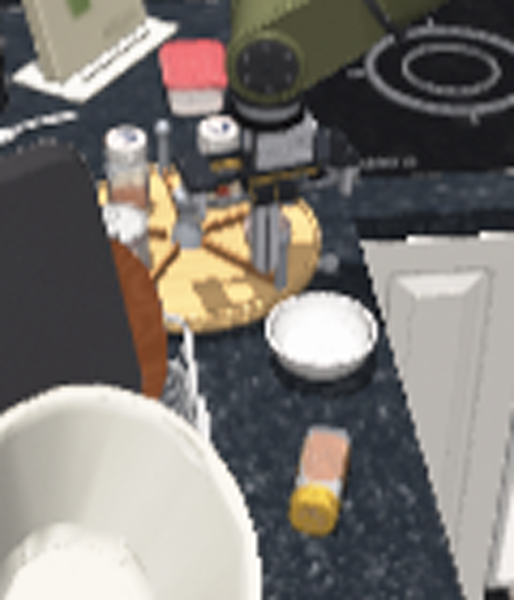

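The scene crop shows the closed fingers around (265,240) pushing the post, with the empty bay turning toward the front. I'll continue the push.

Request:
apply_moves([
  [[-0.016,-0.047,0.01],[0,0,0],1],
  [[-0.04,-0.087,0.01],[0,0,0],1],
  [[-0.068,-0.124,0.01],[0,0,0],1],
  [[-0.098,-0.159,0.01],[0,0,0],1],
  [[-0.132,-0.191,0.01],[0,0,0],1],
  [[-0.168,-0.22,0.01],[0,0,0],1],
  [[-0.206,-0.246,0.01],[0,0,0],1],
  [[-0.247,-0.269,0.01],[0,0,0],1],
  [[-0.29,-0.287,0.01],[0,0,0],1],
  [[-0.333,-0.302,0.01],[0,0,0],1],
  [[-0.379,-0.313,0.01],[0,0,0],1],
  [[-0.424,-0.32,0.01],[0,0,0],1],
])

```text
clock: 4.95
eef_pos: [432.2, -160.6, 77.6]
eef_rot: [-3.142, -0.0, 1.784]
wrist_force: [1.6, 2.6, -0.1]
finger_gap: 0.4
finger_force: 1.0
```

Run:
```python
from h import *
st()
C=np.array([565.5,-146])
p=manip.read_state()["eef_pos"][:2]-C;print(np.degrees(np.arctan2(p[1],p[0])),np.linalg.norm(p))
for a in list(range(186,206,3)):print(a,rel((C[0]+133*np.cos(np.radians(a)),C[1]+133*np.sin(np.radians(a)),79))[0])
im=viewer.camera("top")
h=cv2.cvtColor(im,cv2.COLOR_BGR2HSV)
cv2.imwrite("pics/t3.png",cv2.resize(im[150:240,225:335],(733,600),interpolation=cv2.INTER_CUBIC))
# predicted ball pixels for post_a at various angles (crop coords)
for a in(190,194,198,202,206):
    for k in(0,1,2,3,4):
        A=np.radians(a+72*k);u,v=proj("top",(566.9+135*np.cos(A),-147.5+135*np.sin(A),96));print(a,k,round((u-225)*6.67),round((v-150)*6.67),end="; ")
    print()
```

```text
{'clock': 4.95, 'joints': [-0.435, 0.291, 1.908, 0.0, 0.942, -0.649], 'eef_pos': [432.245, -160.65, 77.573], 'eef_rot': [-3.142, -0.0, 1.784], 'wrist_force': [1.597, 2.563, -0.145], 'finger_gap': 0.402, 'finger_force': 1.016}
-173.72630101415757 134.05765241882585
186 [0.002, 0.004, -0.006]
189 [-0.026, 0.002, -0.006]
192 [-0.054, 0.001, -0.006]
195 [-0.081, 0.002, -0.006]
198 [-0.109, 0.004, -0.006]
201 [-0.137, 0.008, -0.006]
204 [-0.164, 0.013, -0.006]
190 0 474 421; 190 1 664 310; 190 2 580 137; 190 3 351 135; 190 4 278 305; 
194 0 489 421; 194 1 667 299; 194 2 568 131; 194 3 341 141; 194 4 283 316; 
198 0 503 420; 198 1 669 288; 198 2 556 126; 198 3 331 148; 198 4 289 326; 
202 0 517 418; 202 1 670 277; 202 2 544 121; 202 3 321 155; 202 4 295 336; 
206 0 531 415; 206 1 670 266; 206 2 531 117; 206 3 312 163; 206 4 303 346;
```

View pics/t3.png

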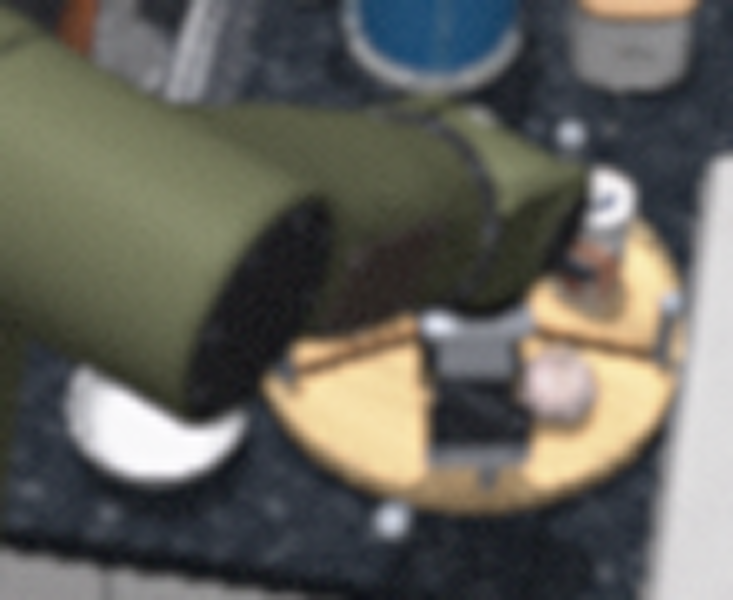

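In the top crop, ball 1 is at (671,298) and ball 2 at (570,133). That puts post_a at about 194°, and the target is about 206°, so I'll push 12° more.

Request:
apply_moves([
  [[-0.026,0.002,0],[0,0,0],1],
  [[-0.054,0.001,0],[0,0,0],1],
  [[-0.081,0.002,0],[0,0,0],1],
  [[-0.095,0.003,0],[0,0,0],1],
  [[-0.109,0.004,0],[0,0,0],1],
  [[-0.109,0.004,0],[0,0,0],1],
  [[-0.109,0.004,0],[0,0,0],1],
])

```text
clock: 5.58
eef_pos: [439.1, -186.2, 77.4]
eef_rot: [-3.141, 0.0, 1.784]
wrist_force: [-0.5, 0.6, -0.1]
finger_gap: 0.5
finger_force: 0.0
```

Request:
apply_moves([
  [[0.06,0,0],[0,0,0],1],
  [[0.06,0,0],[0,0,0],1],
  [[0.06,0,-0.5],[0,0,0],0.3],
  [[0.06,0,-0.5],[0,0,0],0.3],
  [[0.06,0,-0.5],[0,0,0],0.3],
  [[0.06,0,-0.5],[0,0,0],0.3],
  [[1,0,-0.5],[0,0,0],0.3],
  [[1,0,-0.5],[0,0,0],0.3],
  [[1,0,-0.5],[0,0,0],0.3],
  [[1,0,-0.5],[0,0,0],0.3],
  [[1,0,-0.5],[0,0,0],0.3],
  [[1,0,-0.5],[0,0,0],0.3],
])

```text
clock: 6.58
eef_pos: [384.7, 61.2, 202.5]
eef_rot: [3.141, -0.0, 1.786]
wrist_force: [0.7, 0.2, 0.9]
finger_gap: 63.2
finger_force: 0.0
```

```bash
cat > meas.py <<'E'
from h import *
from scipy.ndimage import label
T=viewer.camera("top");S=viewer.camera("scene")
cv2.imwrite("pics/tm.png",T);cv2.imwrite("pics/sm.png",S)
# local bluish-grey balls: refine centroid near prediction in the top view for a scan of angles
h=cv2.cvtColor(T,cv2.COLOR_BGR2HSV);g=cv2.inRange(h,(95,15,150),(125,90,255))
n,_,stt,cen=cv2.connectedComponentsWithStats(g[140:240,225:335])
for s,c in zip(stt[1:],cen[1:]):
    if 3<s[4]<80:
        u,v=c+[225,140];P=onz("top",u,v,96)[:2];d=P-[566.9,-147.5]
        print("top px",round(u,1),round(v,1),"area",s[4],"r",np.linalg.norm(d).round(),"ang",np.degrees(np.arctan2(d[1],d[0])).round(1)%360)
st()
E
python3 meas.py; python3 -c "
import cv2;a=cv2.imread('pics/tm.png');b=cv2.imread('pics/sm.png')
cv2.imwrite('pics/m1.png',cv2.vconcat([cv2.resize(a[150:240,215:335],(400,300),interpolation=2),cv2.resize(b[150:250,210:310],(400,300),interpolation=2)]))"
```

```text
top px 304.5 167.5 area 4 r 135.0 ang 350.3
top px 290.7 169.3 area 10 r 117.0 ang 19.3
top px 272.0 174.5 area 6 r 134.0 ang 62.0
top px 312.1 176.8 area 11 r 106.0 ang 322.3
top px 295.4 190.1 area 15 r 8.0 ang 190.2
top px 326.0 190.0 area 5 r 137.0 ang 277.9
top px 270.8 201.8 area 6 r 133.0 ang 134.5
top px 283.4 227.6 area 13 r 219.0 ang 175.2
{'clock': 6.683, 'joints': [0.064, -0.047, 1.96, 0.0, 1.228, -0.155], 'eef_pos': [385.053, 61.301, 202.583], 'eef_rot': [3.141, -0.0, 1.789], 'wrist_force': [0.182, -0.197, 0.061], 'finger_gap': 65.331, 'finger_force': 0.0}
```

View pics/m1.png

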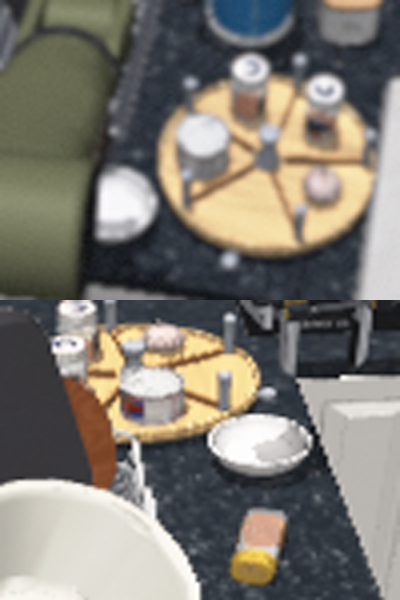

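After the push the balls read 206.2° modulo 72°, so the bay lies at about 170.2° against a front of about 170°. That agrees with the picture, where the pointer at (230,260) sits midway between posts (187,183) and (300,210). The jar is unmoved. Next I'll grasp it with the tool tilted 45°.

```bash
cat >> h.py <<'E'
def Rt(yawdeg,tilt):
    "tool x along heading a when tilt=0 (down); tilt>0: tool z leans toward +a"
    a=np.array([np.cos(np.radians(yawdeg)),np.sin(np.radians(yawdeg)),0]);k=np.array([0,0,1.]);t=np.radians(tilt)
    z=-k*np.cos(t)+a*np.sin(t);y=np.cross([0,0,-1.],a);x=np.cross(y,z)
    return Ro.from_matrix(np.c_[x,y,z]),z
E
python3 - <<'E'
from h import *
R,z=Rt(75.5,-45);G=np.array([470,243,26])
for b in(110,0):print(G-b*z,rel(G-b*z,R=R))
E
```

```text
[489.47499386 318.30421379 103.78174593] ([0.913, 0.63, 0.396], [0.059, -0.245, 0.142])
[470. 243.  26.] ([0.636, 0.489, 0.707], [0.059, -0.245, 0.142])
```

Request:
apply_moves([
  [[0.9,0.6,0.2],[0.06,-0.245,0.142],0],
  [[0.9,0.6,0.2],[0.06,-0.245,0.142],0],
  [[0.9,0.6,0.2],[0.06,-0.245,0.142],0],
  [[0.9,0.6,0.2],[0.06,-0.245,0.142],0],
  [[0.9,0.6,0.2],[0.06,-0.245,0.142],0],
  [[0.9,0.6,0.2],[0.06,-0.245,0.142],0],
  [[0.9,0.6,0.2],[0.06,-0.245,0.142],0],
  [[0.9,0.6,0.2],[0.06,-0.245,0.142],0],
  [[0.913,0.63,0.39],[0.059,-0.245,0.142],0],
  [[0.913,0.63,0.39],[0.059,-0.245,0.142],0],
  [[0.913,0.63,0.39],[0.059,-0.245,0.142],0],
  [[0.913,0.63,0.39],[0.059,-0.245,0.142],0],
])

```text
clock: 7.68
eef_pos: [492.1, 313.9, 106.2]
eef_rot: [-3.14, 0.784, 1.314]
wrist_force: [0.6, -0.3, 1.1]
finger_gap: 93.7
finger_force: 0.0
```

Run:
```python
from h import *
st()
R,z=Rt(75.5,-45);G=np.array([470,243,26])
print(rel(G,R=R))
im=viewer.camera("scene");cv2.imwrite("pics/s4.png",cv2.resize(im[170:290,220:340],(600,600),interpolation=cv2.INTER_CUBIC))
print([ (np.array(proj("scene",p))-[220,170])*5 for p in((470,243,22),(457,193,22))])
```

```text
{'clock': 7.683, 'joints': [0.685, 0.876, 1.083, -0.443, 1.835, 0.972], 'eef_pos': [492.067, 313.932, 106.218], 'eef_rot': [-3.14, 0.784, 1.314], 'wrist_force': [0.589, -0.255, 1.138], 'finger_gap': 93.733, 'finger_force': 0.0}
([0.016, -0.013, 0.437], [-0.001, -0.001, -0.001])
[array([271.44994417, 312.3060372 ]), array([278.0438794 , 267.72711713])]
```

View pics/s4.png

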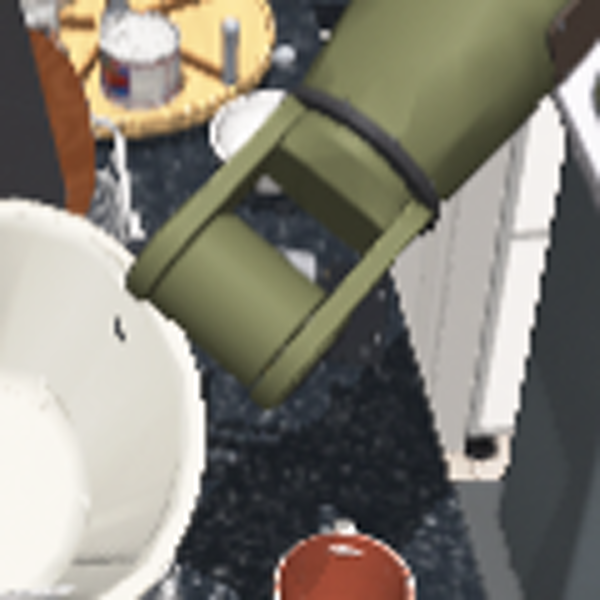

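The wrist hides the jar in this crop, and nothing is in contact. I'll go on down along the tool axis and close.

Request:
apply_moves([
  [[0.01,-0.01,0.1],[0,0,0],0],
  [[0.015,-0.01,0.2],[0,0,0],0],
  [[0.015,-0.01,0.3],[0,0,0],0],
  [[0.015,-0.01,0.38],[0,0,0],0],
  [[0.015,-0.01,0.43],[0,0,0],0],
  [[0.015,-0.01,0.43],[0,0,0],0],
  [[0.015,-0.01,0.43],[0,0,0],0],
])

```text
clock: 8.32
eef_pos: [471.5, 244.5, 28.6]
eef_rot: [3.14, 0.782, 1.311]
wrist_force: [-0.6, 0.3, 1.0]
finger_gap: 94.0
finger_force: 0.0
```

Request:
apply_moves([
  [[0,0,0],[0,0,0],1],
  [[0,0,0],[0,0,0],1],
  [[0,0,0],[0,0,0],1],
  [[0,0,0],[0,0,0],1],
  [[0,0,0],[0,0,0],1],
  [[0,0,0],[0,0,0],1],
  [[0,0,0],[0,0,0],1],
  [[0,0,0],[0,0,0],1],
], squeeze=15)

```text
clock: 8.98
eef_pos: [470.6, 244.5, 26.2]
eef_rot: [-3.141, 0.785, 1.314]
wrist_force: [-1.4, 0.3, 0.0]
finger_gap: 44.1
finger_force: 6.6
```

Run:
```python
from h import *
st()
G=manip.read_state()["eef_pos"]
for P,t in(((470,270,140),-45),((470,300,160),0),((470,290,160),45)):
    print(P,rel(P,R=Rt(75.5,t)[0]))
```

```text
{'clock': 8.983, 'joints': [0.625, 0.861, 1.326, -0.465, 1.607, 1.025], 'eef_pos': [470.622, 244.468, 26.194], 'eef_rot': [-3.141, 0.785, 1.314], 'wrist_force': [-1.384, 0.268, 0.044], 'finger_gap': 44.114, 'finger_force': 6.562}
(470, 270, 140) ([-0.252, -0.029, -0.391], [-0.001, -0.0, -0.001])
(470, 300, 160) ([-0.227, -0.059, -0.53], [-0.001, 0.25, -0.001])
(470, 290, 160) ([-0.254, -0.049, -0.503], [-0.0, 0.5, -0.002])
```

Request:
apply_moves([
  [[-0.1,-0.02,-0.15],[0,0,0],1],
  [[-0.25,-0.05,-0.39],[0,0,0],1],
  [[-0.25,-0.05,-0.39],[0,0,0],1],
  [[-0.25,-0.05,-0.39],[0,0,0],1],
  [[-0.25,-0.05,-0.45],[0,0.1,0],1],
  [[-0.25,-0.05,-0.5],[0,0.2,0],1],
  [[-0.25,-0.05,-0.5],[0,0.25,0],1],
  [[-0.25,-0.05,-0.5],[0,0.25,0],1],
  [[-0.25,-0.05,-0.5],[0,0.25,0],1],
  [[-0.25,-0.05,-0.5],[0,0.25,0],1],
], squeeze=20)

```text
clock: 9.82
eef_pos: [470.0, 290.4, 159.2]
eef_rot: [3.14, 0.028, 1.313]
wrist_force: [0.3, 0.6, -1.1]
finger_gap: 43.7
finger_force: 19.8
```

Run:
```python
from h import *
st()
print(rel((460,290,160),R=Rt(75.5,45)[0]))
```

```text
{'clock': 9.817, 'joints': [0.497, 0.375, 1.573, -0.023, 1.212, 0.763], 'eef_pos': [470.041, 290.415, 159.215], 'eef_rot': [3.14, 0.028, 1.313], 'wrist_force': [0.324, 0.575, -1.097], 'finger_gap': 43.728, 'finger_force': 19.789}
([-0.012, -0.038, -0.003], [0.001, 0.259, -0.001])
```

Request:
apply_moves([
  [[0,-0.04,0],[0,0.1,0],1],
  [[0,-0.04,0],[0,0.2,0],1],
  [[0,-0.04,0],[0,0.259,0],1],
  [[0,-0.04,0],[0,0.259,0],1],
  [[0,-0.04,0],[0,0.259,0],1],
  [[0,-0.04,0],[0,0.259,0],1],
  [[0,-0.04,0],[0,0.259,0],1],
  [[0,-0.04,0],[0,0.259,0],1],
  [[0,-0.04,0],[0,0.259,0],1],
  [[0,-0.04,0],[0,0.259,0],1],
])

```text
clock: 10.65
eef_pos: [460.4, 292.9, 159.0]
eef_rot: [-3.141, -0.776, 1.313]
wrist_force: [-0.5, 0.1, -1.7]
finger_gap: 43.9
finger_force: 19.8
```

Run:
```python
from h import *
st()
s=manip.read_state();p=s["eef_pos"]
print(rel((p[0],p[1],60),R=Rt(75.5,45)[0]),rel((p[0],p[1],52),R=Rt(75.5,45)[0]))
im=viewer.camera("scene");cv2.imwrite("pics/s5.png",cv2.resize(im[150:290,220:360],(600,600),interpolation=cv2.INTER_CUBIC))
```

```text
{'clock': 10.65, 'joints': [0.199, 0.219, 1.977, 1.007, 0.84, -0.21], 'eef_pos': [460.392, 292.882, 158.955], 'eef_rot': [-3.141, -0.776, 1.313], 'wrist_force': [-0.463, 0.133, -1.651], 'finger_gap': 43.917, 'finger_force': 19.784}
([-0.277, 0.0, 0.283], [0.001, 0.003, -0.001]) ([-0.3, 0.0, 0.305], [0.001, 0.003, -0.001])
```

View pics/s5.png

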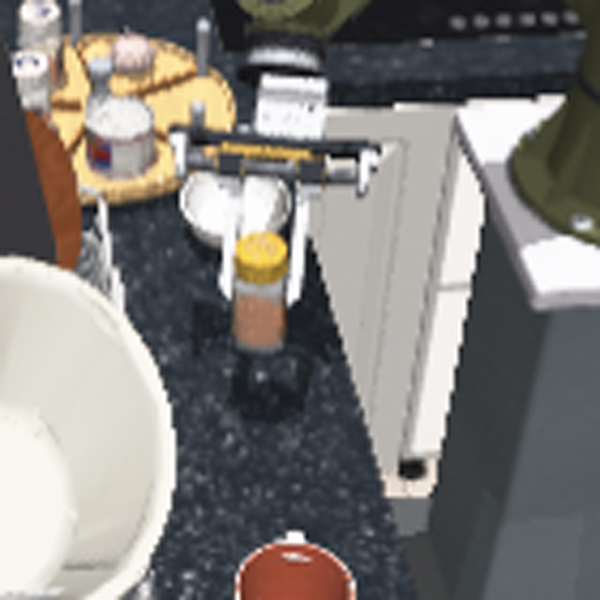

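The jar hangs upright in the fingers, with its cap at (260,255) and its foot at (260,348), clear of the bowl. I'll lower it and then creep down to contact.

Request:
apply_moves([
  [[-0.08,0,0.08],[0,0.003,0],1],
  [[-0.16,0,0.16],[0,0.003,0],1],
  [[-0.22,0,0.23],[0,0.003,0],1],
  [[-0.26,0,0.27],[0,0.003,0],1],
  [[-0.27,0,0.275],[0,0.003,0],1],
  [[-0.27,0,0.275],[0,0.003,0],1],
])

```text
clock: 11.2
eef_pos: [459.9, 293.5, 62.2]
eef_rot: [-3.139, -0.787, 1.313]
wrist_force: [-0.1, 1.2, -1.3]
finger_gap: 43.6
finger_force: 19.8
```

Request:
apply_moves([
  [[-0.006,0,0.006],[0,0,0],1],
  [[-0.012,0,0.012],[0,0,0],1],
  [[-0.012,0,0.012],[0,0,0],1],
])

```text
clock: 11.45
eef_pos: [460.6, 293.5, 59.4]
eef_rot: [3.141, -0.79, 1.314]
wrist_force: [-0.9, -0.0, 2.9]
finger_gap: 43.8
finger_force: 19.8
```

Request:
apply_moves([
  [[-0.004,0,0.004],[0,0,0],1],
  [[-0.008,0,0.008],[0,0,0],1],
  [[-0.008,0,0.008],[0,0,0],1],
])

```text
clock: 11.7
eef_pos: [459.9, 294.1, 57.3]
eef_rot: [-3.141, -0.792, 1.315]
wrist_force: [-8.2, -0.0, 15.3]
finger_gap: 43.4
finger_force: 20.0
```

Contact came at z of about 59. I'll back off 1 mm, release slowly, then retreat along the tool axis.

Request:
apply_moves([
  [[0.004,0,-0.004],[0,0,0],1],
  [[0.004,0,-0.004],[0,0,0],0.4],
  [[0.004,0,-0.004],[0,0,0],0.3],
  [[0.004,0,-0.004],[0,0,0],0],
  [[0.004,0,-0.004],[0,0,0],0],
  [[0.004,0,-0.004],[0,0,0],0],
  [[0.004,0,-0.004],[0,0,0],0],
])

```text
clock: 12.28
eef_pos: [460.2, 293.1, 56.8]
eef_rot: [-3.14, -0.788, 1.312]
wrist_force: [-0.0, 0.2, 0.2]
finger_gap: 80.2
finger_force: 0.0
```

Request:
apply_moves([
  [[0,0,-0.1],[0,0,0],0],
  [[0,0,-0.2],[0,0,0],0],
  [[0,0,-0.3],[0,0,0],0],
  [[0,0,-0.45],[0,0,0],0],
  [[0,0,-0.6],[0,0,0],0],
  [[0,0,-0.6],[0,0,0],0],
  [[0,0,-0.6],[0,-0.1,0],0],
  [[0,0,-0.6],[0,-0.25,0],0],
  [[0,0,-0.6],[0,-0.25,0],0],
  [[0,0,-0.6],[0,-0.25,0],0],
  [[0,0,-0.6],[0,-0.25,0],0],
  [[0,0,-0.6],[0,-0.25,0],0],
])

```text
clock: 13.28
eef_pos: [433.7, 190.6, 163.1]
eef_rot: [3.139, -0.033, 1.313]
wrist_force: [-0.8, -1.5, -0.4]
finger_gap: 94.0
finger_force: 0.0
```

Run:
```python
from h import *
st()
S=viewer.camera("scene")
def cap(im,n,box):
    h=cv2.cvtColor(im,cv2.COLOR_BGR2HSV);m=cv2.inRange(h,(20,120,90),(33,255,255))
    b=np.zeros_like(m);b[box[1]:box[3],box[0]:box[2]]=1;m*=b
    ys,xs=np.nonzero(m);
    if len(xs)==0: print(n,"none");return
    print(n,len(xs),xs.min(),xs.max(),ys.min(),ys.max(),xs.mean(),ys.mean(),onz(n,xs.mean(),ys.mean(),93).round(1))
cap(S,"scene",(260,190,300,250))
T=viewer.camera("top");cap(T,"top",(150,150,300,260))
print(proj("scene",(463,297,100)),proj("top",(463,297,100)))
cv2.imwrite("pics/s6.png",cv2.vconcat([cv2.resize(S[180:260,240:320],(300,300),interpolation=2),cv2.resize(T[160:240,180:260],(300,300),interpolation=2)]))
```

```text
{'clock': 13.283, 'joints': [0.323, 0.18, 1.817, 0.029, 1.125, 0.568], 'eef_pos': [433.679, 190.585, 163.138], 'eef_rot': [3.139, -0.033, 1.313], 'wrist_force': [-0.76, -1.46, -0.449], 'finger_gap': 93.975, 'finger_force': 0.0}
scene 112 274 285 224 235 279.6607142857143 229.90178571428572 [461.6 302.   93. ]
top none
(np.float64(279.1499319258448), np.float64(227.62525094649936)) (np.float64(193.7949588083851), np.float64(191.34533785174767))
```

View pics/s6.png

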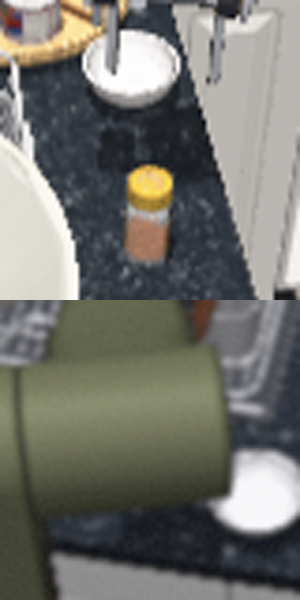

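In the scene half of this picture the jar stands upright at (150,215) and is released, so step 2 is done. I've now viewed 11 pictures, one over the limit of 10, so I'll use only numbers from here.

Run:
```python
from h import *
for z in(170,60):print(rel((461,298,z),75.5))
```

```text
([0.438, 0.001, -0.015], [-0.0, -0.011, -0.0])
([0.423, 0.001, 0.424], [-0.0, -0.011, -0.0])
```

Request:
apply_moves([
  [[0.44,0,-0.015],[0,-0.01,0],0],
  [[0.44,0,-0.015],[0,-0.01,0],0],
  [[0.44,0,-0.015],[0,-0.01,0],0],
  [[0.44,0,-0.015],[0,-0.01,0],0],
  [[0.44,0,-0.015],[0,-0.01,0],0],
  [[0.435,0,0.1],[0,-0.01,0],0],
  [[0.43,0,0.2],[0,-0.01,0],0],
  [[0.425,0,0.3],[0,-0.01,0],0],
  [[0.423,0,0.38],[0,-0.01,0],0],
  [[0.423,0,0.424],[0,-0.01,0],0],
  [[0.423,0,0.424],[0,-0.01,0],0],
  [[0.423,0,0.424],[0,-0.01,0],0],
])

```text
clock: 14.38
eef_pos: [461.1, 295.8, 61.1]
eef_rot: [-3.14, -0.007, 1.313]
wrist_force: [-0.3, -0.0, 0.4]
finger_gap: 94.2
finger_force: 0.0
```

Request:
apply_moves([
  [[0,0,0],[0,0,0],1],
  [[0,0,0],[0,0,0],1],
  [[0,0,0],[0,0,0],1],
  [[0,0,0],[0,0,0],1],
  [[0,0,0],[0,0,0],1],
  [[0,0,0],[0,0,0],1],
  [[0,0,0],[0,0,0],1],
  [[0,0,0],[0,0,0],1],
], squeeze=20)

```text
clock: 15.05
eef_pos: [461.0, 296.4, 60.8]
eef_rot: [-3.141, -0.007, 1.313]
wrist_force: [-0.2, -0.8, 1.0]
finger_gap: 44.0
finger_force: 1.0
```

Request:
apply_moves([
  [[0,0,-0.1],[0,0,0],1],
  [[0,0,-0.25],[0,0,0],1],
  [[0,0,-0.4],[0,0,0],1],
  [[0,0,-0.5],[0,0,0],1],
  [[0,0,-0.6],[0,0,0],1],
  [[0,0,-0.6],[0,0,0],1],
  [[0,0,-0.6],[0,0,0],1],
])

```text
clock: 15.63
eef_pos: [461.1, 295.4, 211.5]
eef_rot: [3.141, -0.008, 1.313]
wrist_force: [-0.2, -0.5, -1.2]
finger_gap: 43.5
finger_force: 20.0
```

Run:
```python
from h import *
st()
for P in[(430,60,205),(476.3,-129.7,205)]:print(rel(P,80))
T=viewer.camera("top");S=viewer.camera("scene")
for n,im in(("top",T),("scene",S)):
    h=cv2.cvtColor(im,cv2.COLOR_BGR2HSV);m=cv2.inRange(h,(20,120,90),(33,255,255))
    u,v=proj(n,np.array(manip.read_state()["eef_pos"])+[0,0,30]);b=np.zeros_like(m);b[int(v)-15:int(v)+15,int(u)-15:int(u)+15]=1;ys,xs=np.nonzero(m*b)
    print(n,u,v,len(xs),xs.mean() if len(xs) else 0,ys.mean() if len(xs) else 0)
```

```text
{'clock': 15.633, 'joints': [0.5, 0.3, 1.547, 0.006, 1.288, 0.756], 'eef_pos': [461.108, 295.427, 211.451], 'eef_rot': [3.141, -0.008, 1.313], 'wrist_force': [-0.179, -0.47, -1.185], 'finger_gap': 43.549, 'finger_force': 20.0}
([-0.943, 0.119, 0.018], [0.0, -0.003, -0.026])
([-1.629, 0.492, 0.013], [0.0, -0.003, -0.026])
top 190.3646711537001 171.59829654319148 0 0 0
scene 281.67128501449633 198.1089973824246 102 281.5098039215686 199.09803921568627
```

Request:
apply_moves([
  [[-0.94,0.12,0],[0,0,-0.026],1],
  [[-0.94,0.12,0],[0,0,-0.026],1],
  [[-0.94,0.12,0],[0,0,-0.026],1],
  [[-0.94,0.12,0],[0,0,-0.026],1],
  [[-0.94,0.12,0],[0,0,-0.026],1],
  [[-0.94,0.12,0],[0,0,-0.026],1],
  [[-0.94,0.12,0],[0,0,-0.026],1],
  [[-0.94,0.12,0],[0,0,-0.026],1],
])

```text
clock: 16.4
eef_pos: [429.7, 59.5, 208.1]
eef_rot: [-3.14, -0.007, 1.392]
wrist_force: [0.4, 0.5, -1.1]
finger_gap: 43.8
finger_force: 20.0
```

```bash
python3 - <<'E'
from h import *
st();print(rel((476.3,-129.7,205),80))
E
python3 meas.py
```

```text
{'clock': 16.4, 'joints': [0.049, 0.051, 1.848, 0.007, 1.243, 0.225], 'eef_pos': [429.67, 59.486, 208.13], 'eef_rot': [-3.14, -0.007, 1.392], 'wrist_force': [0.401, 0.486, -1.119], 'finger_gap': 43.788, 'finger_force': 20.0}
([-0.712, 0.318, 0.007], [-0.001, -0.002, -0.001])
top px 304.5 167.5 area 4 r 135.0 ang 350.3
top px 290.8 169.7 area 10 r 114.0 ang 19.3
top px 272.0 174.5 area 6 r 134.0 ang 62.0
top px 312.2 176.9 area 10 r 106.0 ang 321.9
top px 295.4 190.0 area 16 r 7.0 ang 189.5
top px 270.8 201.8 area 6 r 133.0 ang 134.5
top px 283.4 227.6 area 13 r 219.0 ang 175.2
{'clock': 16.5, 'joints': [0.052, 0.052, 1.847, 0.007, 1.243, 0.226], 'eef_pos': [429.957, 60.985, 208.363], 'eef_rot': [-3.14, -0.007, 1.395], 'wrist_force': [-0.95, -0.073, -0.84], 'finger_gap': 43.735, 'finger_force': 20.0}
```

Request:
apply_moves([
  [[-0.715,0.318,0],[0,0,0],1],
  [[-0.715,0.318,0],[0,0,0],1],
  [[-0.715,0.318,0],[0,0,0],1],
  [[-0.715,0.318,0],[0,0,0],1],
  [[-0.715,0.318,0],[0,0,0],1],
  [[-0.715,0.318,0],[0,0,0],1],
  [[-0.715,0.318,0],[0,0,0],1],
  [[-0.715,0.318,0],[0,0,0],1],
])

```text
clock: 17.17
eef_pos: [477.2, -128.2, 207.2]
eef_rot: [-3.14, -0.007, 1.396]
wrist_force: [0.1, 0.5, -0.5]
finger_gap: 44.0
finger_force: 20.0
```

Run:
```python
from h import *
st();print(rel((476.3,-129.7,205),80),rel((476.3,-129.7,97),80))
S=viewer.camera("scene");h=cv2.cvtColor(S,cv2.COLOR_BGR2HSV);m=cv2.inRange(h,(20,150,110),(33,255,255))
p=manip.read_state()["eef_pos"]+[0,0,30];u,v=proj("scene",p);b=np.zeros_like(m);b[int(v)-12:int(v)+12,int(u)-12:int(u)+12]=1;ys,xs=np.nonzero(m*b);print(u,v,len(xs),xs.mean(),ys.mean(),onz("scene",xs.mean(),ys.mean(),p[2]),p)
q=onz("top",283.4,227.6,12);d=q[:2]-[566.9,-147.5];print("front",np.degrees(np.arctan2(d[1],d[0])),np.linalg.norm(d))
```

```text
{'clock': 17.167, 'joints': [-0.34, 0.19, 1.694, 0.007, 1.26, -0.168], 'eef_pos': [477.206, -128.175, 207.239], 'eef_rot': [-3.14, -0.007, 1.396], 'wrist_force': [0.095, 0.528, -0.531], 'finger_gap': 44.037, 'finger_force': 20.0}
([-0.007, -0.002, 0.009], [-0.0, -0.002, -0.0]) ([-0.01, -0.002, 0.441], [-0.0, -0.002, -0.0])
261.9192816004088 138.31963803348833 48 262.1041666666667 139.4375 [ 477.58471163 -118.05629354  237.45884329] [ 477.18334384 -127.96857247  237.45884329]
front 171.27129831259674 163.52821121731068
```

Request:
apply_moves([
  [[-0.007,0,0.1],[0,0,0],1],
  [[-0.01,0,0.2],[0,0,0],1],
  [[-0.01,0,0.3],[0,0,0],1],
  [[-0.01,0,0.37],[0,0,0],1],
  [[-0.01,0,0.41],[0,0,0],1],
  [[-0.01,0,0.435],[0,0,0],1],
  [[-0.01,0,0.441],[0,0,0],1],
  [[-0.01,0,0.441],[0,0,0],1],
])

```text
clock: 17.88
eef_pos: [477.1, -130.9, 98.1]
eef_rot: [3.141, -0.007, 1.396]
wrist_force: [0.7, 0.1, -0.7]
finger_gap: 43.4
finger_force: 20.0
```

Request:
apply_moves([
  [[0,0,0.005],[0,0,0],1],
  [[0,0,0.01],[0,0,0],1],
  [[0,0,0.015],[0,0,0],1],
  [[0,0,0.015],[0,0,0],1],
])

```text
clock: 18.22
eef_pos: [476.8, -131.2, 93.9]
eef_rot: [3.141, -0.007, 1.395]
wrist_force: [-0.3, 1.0, -1.3]
finger_gap: 43.9
finger_force: 20.0
```

Request:
apply_moves([
  [[0,0,0.003],[0,0,0],1],
  [[0,0,0.006],[0,0,0],1],
  [[0,0,0.006],[0,0,0],1],
])

```text
clock: 18.47
eef_pos: [476.7, -131.2, 92.2]
eef_rot: [-3.141, -0.007, 1.395]
wrist_force: [-0.1, 0.6, -0.7]
finger_gap: 44.1
finger_force: 20.0
```

Request:
apply_moves([
  [[0,0,0.003],[0,0,0],1],
  [[0,0,0.005],[0,0,0],1],
  [[0,0,0.005],[0,0,0],1],
])

```text
clock: 18.72
eef_pos: [476.7, -131.1, 91.0]
eef_rot: [-3.141, -0.007, 1.395]
wrist_force: [-0.5, 1.0, -0.8]
finger_gap: 43.6
finger_force: 20.0
```

Request:
apply_moves([
  [[0,0,0.002],[0,0,0],1],
  [[0,0,0.004],[0,0,0],1],
  [[0,0,0.004],[0,0,0],1],
])

```text
clock: 18.97
eef_pos: [476.9, -131.2, 90.6]
eef_rot: [3.141, -0.007, 1.395]
wrist_force: [-3.5, 0.7, 9.5]
finger_gap: 43.6
finger_force: 20.0
```

The jar is on the bay floor with about 10 N of contact. I'll release and retreat upward.

Request:
apply_moves([
  [[0,0,-0.002],[0,0,0],1],
  [[0,0,-0.002],[0,0,0],0.45],
  [[0,0,-0.002],[0,0,0],0.3],
  [[0,0,-0.002],[0,0,0],0.2],
  [[0,0,-0.002],[0,0,0],0.2],
  [[0,0,-0.002],[0,0,0],0.2],
  [[0,0,-0.1],[0,0,0],0.2],
  [[0,0,-0.25],[0,0,0],0.2],
  [[0,0,-0.5],[0,0,0],0.2],
  [[0,0,-0.5],[0,0,0],0.2],
  [[0,0,-0.5],[0,0,0],0.2],
  [[0,0,-0.5],[0,0,0],0.2],
])

```text
clock: 19.97
eef_pos: [476.9, -132.1, 215.7]
eef_rot: [3.14, -0.007, 1.395]
wrist_force: [-0.5, -0.2, -0.0]
finger_gap: 75.0
finger_force: 0.0
```

Request:
apply_moves([
  [[1,0.1,0],[0,0,0],0],
  [[1,0.1,0],[0,0,0],0],
  [[1,0.1,0],[0,0,0],0],
  [[1,0.1,0],[0,0,0],0],
  [[1,0.1,0],[0,0,0],0],
  [[1,0.1,0],[0,0,0],0],
  [[1,0.1,0],[0,0,0],0],
  [[1,0.1,0],[0,0,0],0],
  [[1,0.1,0],[0,0,0],0],
])

```text
clock: 20.72
eef_pos: [544.4, 109.4, 215.2]
eef_rot: [-3.139, -0.006, 1.395]
wrist_force: [0.1, 0.3, 0.3]
finger_gap: 94.2
finger_force: 0.0
```

```bash
python3 meas.py
python3 - <<'E'
from h import *
for n,f,(x0,y0,x1,y1) in(("top","tm",(255,160,335,240)),("scene","sm",(240,150,285,200))):
    h=cv2.cvtColor(cv2.imread(f"pics/{f}.png"),cv2.COLOR_BGR2HSV);m=cv2.inRange(h,(22,190,110),(33,255,255))
    k,lab,s,c=cv2.connectedComponentsWithStats(m[y0:y1,x0:x1])
    for a,b in zip(s[1:],c[1:]):
        if a[4]>8:
            u,v=b+[x0,y0];print(n,a[2:],u,v,onz(n,u,v,123).round(1))
    print("expect",proj(n,(476.5,-130,123)))
E
```

```text
top px 304.5 167.5 area 4 r 135.0 ang 350.3
top px 290.8 169.7 area 10 r 114.0 ang 19.3
top px 272.0 174.5 area 6 r 134.0 ang 62.0
top px 312.1 176.8 area 11 r 106.0 ang 322.3
top px 295.4 190.1 area 15 r 8.0 ang 190.2
top px 325.8 190.0 area 4 r 136.0 ang 277.9
top px 270.8 201.8 area 6 r 133.0 ang 134.5
top px 283.4 227.6 area 13 r 219.0 ang 175.2
{'clock': 20.817, 'joints': [0.128, 0.316, 1.515, 0.007, 1.31, 0.303], 'eef_pos': [544.656, 108.587, 216.129], 'eef_rot': [-3.14, -0.007, 1.394], 'wrist_force': [-0.136, -0.185, -0.44], 'finger_gap': 94.212, 'finger_force': 0.0}
expect (np.float64(288.5743597427454), np.float64(200.24526783299424))
expect (np.float64(261.61958492283117), np.float64(159.8294913774631))
```

Run:
```python
from h import *
for n,f,w in(("top","tm",12),("scene","sm",14)):
    im=cv2.imread(f"pics/{f}.png");h=cv2.cvtColor(im,cv2.COLOR_BGR2HSV)
    u,v=map(int,proj(n,(476.5,-130,123)))
    print(n,h[v-2:v+3,u].tolist())
    for S in(150,170):
        m=cv2.inRange(h,(18,S,80),(35,255,255))[v-w:v+w,u-w:u+w]
        k,lab,s,c=cv2.connectedComponentsWithStats(m)
        for a,b in zip(s[1:],c[1:]):
            if a[4]>8:
                U,V=b+[u-w,v-w];print(S,a[2:],U.round(1),V.round(1),onz(n,U,V,123).round(1))
```

```text
top [[21, 124, 232], [20, 124, 230], [20, 122, 230], [20, 129, 231], [20, 141, 217]]
scene [[17, 18, 101], [18, 42, 108], [20, 150, 217], [24, 142, 246], [22, 153, 235]]
150 [ 8  6 36] 260.9 161.8 [ 481.9 -114.1  123. ]
170 [ 6  3 11] 261.5 162.1 [ 479.1 -111.2  123. ]
```

Run:
```python
from h import *
im=cv2.imread("pics/tm.png");h=cv2.cvtColor(im,cv2.COLOR_BGR2HSV)
print("rows 192-218, cols 278-300: H/S");
for v in range(192,219,2):print(v," ".join(f"{h[v,u,0]:d}/{h[v,u,1]:d}/{h[v,u,2]:d}" for u in range(278,300,2)))
for z in(30,60,110,130):print(z,np.round(proj("top",(476.5,-130,z)),1))
```

```text
rows 192-218, cols 278-300: H/S
192 105/2/236 120/3/230 128/5/199 16/68/157 15/111/149 15/107/183 17/97/232 17/85/214 115/10/147 110/24/158 16/70/201
194 120/3/232 120/6/208 0/8/161 16/87/214 16/97/227 17/112/152 16/111/154 17/83/179 165/5/108 113/10/102 16/88/205
196 135/6/169 173/8/124 12/22/117 17/92/208 21/108/234 21/131/228 19/135/224 19/119/203 16/34/129 108/30/112 16/64/160
198 168/12/108 0/4/121 5/13/115 18/109/177 21/131/232 21/124/232 19/113/227 19/118/224 20/106/185 120/11/115 13/38/128
200 0/11/114 0/4/118 14/42/122 18/115/169 20/136/229 20/122/230 19/107/226 20/116/230 19/116/182 7/29/115 16/77/158
202 0/14/111 12/57/129 14/100/163 16/114/141 20/142/167 20/141/217 20/138/221 20/145/204 19/111/165 15/96/156 16/102/211
204 14/93/146 14/116/161 15/115/144 15/58/150 19/97/139 21/140/135 21/140/129 20/100/115 16/76/179 17/94/200 15/107/198
206 14/121/137 16/102/158 16/95/202 16/68/187 11/81/152 13/102/142 13/100/145 10/65/150 16/73/192 18/89/233 15/106/178
208 17/96/200 19/89/241 19/87/241 16/89/161 13/80/96 10/82/118 9/94/130 9/98/140 15/89/207 20/83/241 16/99/208
210 20/83/242 20/85/241 19/86/239 17/95/151 14/117/63 13/85/78 11/93/93 11/100/127 16/91/208 20/87/241 18/92/231
212 21/79/244 21/79/244 19/89/239 17/92/136 8/104/71 5/117/74 10/118/82 12/90/116 17/91/176 19/89/233 19/85/236
214 21/79/244 21/77/245 21/80/244 17/85/193 16/64/116 14/69/100 15/83/102 15/73/132 17/93/175 19/89/237 20/86/240
216 20/84/240 21/81/241 21/82/243 19/87/239 16/89/190 18/74/155 17/70/149 17/87/156 17/95/205 21/84/242 21/82/244
218 19/88/233 20/86/238 21/83/240 20/85/241 20/84/239 17/95/225 16/95/206 16/99/219 21/83/242 21/79/245 21/82/244
30 [287.7 212.7]
60 [288.  208.8]
110 [288.5 202. ]
130 [288.6 199.3]
```

Run:
```python
from h import *
print(manip.sign_off())
```

```text
the job is handed in; nothing more can be done
None
```

The job is handed in, with no verdict returned: by my measurements the empty bay faces the front to within about 1° and the jar stands upright and released near its middle, but I viewed 11 pictures, one over the limit of 10.

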